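# Clamp the steel channel in the welding vise

### The arm

A 6-joint arm with a two-finger parallel gripper is mounted at the origin on the work surface. World frame = base frame: x ahead of the robot, y to its left, z up, the work surface at z = 0. Lengths are in m, angles in rad, forces in N, time in s.
With the tool pointing down it reaches from about 0.25 to 0.775 m from the base axis. Payload 8.9 kg.
Tool frame: the origin (TCP) lies at the very end of the fingers, on their centre line; the grasp point (between the pads) lies 19 mm behind it; z points along the fingers, y is the direction in which the jaws open and shut (so a half turn about z gives the same grasp; the last joint's range is limited). The gripper opens to 85 mm and grips with 20 to 120 N. Pads are 22 mm wide; open, the fingers measure 114 mm over their backs; the gripper's body (76 mm by 85 mm) begins 54 mm behind the grasp point. The pads swing forward as they close: fully open they stand 13 mm farther back than shut.
Start: joints at [-1.485, 0.291, -0.153, 1.127, 0, 1.431], TCP at [0.117, -0.512, 0.199] pointing down, gripper open.
Joint ranges: [-2.52, 2.52], [-0.91, 1.74], [-1.3, 1.37], [-1.96, 2.02], [-1.52, 1.47], [-3.14, 3.14]. Speed limits (rad/s): [2.22, 2.22, 2.79, 3.14, 3.14, 3.14].

### API

Orientations are given as a 3x3 rotation matrix whose columns are the frame's x, y, z axes.
In Python, from station import env gives the robot as it stands.
- The arm moves only by the tool arm_command, never from a script. Its argument "increments" is a list of rows, each a list of 7 numbers: the turn, a rotation vector about the tool's x, y, z in rad, then the shift along the tool's x, y, z in m, then the gripper's target within -1 to 1 (shut at 1, half-way at 0, fully open at -1). In form: [[wx, wy, wz, tx, ty, tz, claw], ...]. A call has 1 to 8 rows; each row shifts and turns the pose as measured when the row begins, along the tool's axes as they then stand; what a row does not reach is not made up. A row lasts 1/8 s, in which the tool goes at most 62.5 mm and 10.7 degrees, less where a joint would pass 70% of its speed; a pose out of reach is approached as far as the arm can. A call with a gripper value outside its range is refused whole. The fingers move at their own pace and stop on an object; "squeeze" is the grip in N (left out, the last holds). Time passes only in rows, so rows that do not move let the fingers close. It gives the time, the measured TCP pose, the force and the opening at its end, in the units of the state.
- env.state(): the state, without advancing time (a new reading comes with each control period).
- env.read_camera(name): name is "side" or "top"; returns a dict with "color" (384x512x3 uint8, red, green, blue), "fx", "fy", "cx", "cy" (pixels), "k1" (the pictures are not rectified: a ray, as slopes to the right and down, at radius r is drawn at 1 + k1 r^2 times it, then the intrinsics apply), "cam_to_world" (4x4, takes a point from camera to world coordinates). Camera axes: x right, y down, z forward; pixel columns grow to the right and rows downward; lengths in m; the calibration is good to about 2 mm. A picture is of the moment at which its call begins. There is no depth.
- env.sign_off(): hands the job in, once; it reports no verdict.
The state is a dict: "time": time; "joint_pos": joint angles; "joint_velocities": joint speeds; "joint_torque": joint torques, N m; "tcp_pos": TCP position; "ee_rot": TCP orientation; "wrist_force": force on the tool from outside, world axes, zero at the start; "ft_torque": the same for the moment, N m; "opening": finger opening in m.
Only numpy, scipy, OpenCV 4.12 (cv2) and the standard library are available. Lean on these libraries where they do the work, as an engineer would, in place of code of your own. Each camera call takes 0.05 s, during which the arm holds its last target. There are 200 camera calls.

### The job

One of the two vises on the welding table has a loose offcut of U-shaped steel channel lying between its jaws. Turn that vise's crank clockwise until its sliding jaw has pushed up against the channel and holds it firmly against the far jaw, then let go of the crank. Use the crank only, do not push the jaw itself, and leave the crank of the other vise, which holds a square tube, as it is.

Things in the scene. Friction and masses are not known exactly. Their poses are not given: they have to be found in the camera images.
- knob (a point): Middle of the upright black crank handle of the vise with the channel: 22 mm round, 45 mm tall, spins freely on its pin, middle 140 mm above the table (spans 115-160 mm; all else on the vises is below 120 mm). The crank turns flat about a vertical axis, 60 mm back along this point's -x axis (x points outwards along the arm). Clockwise from above closes: 8 mm of jaw per radian; stays where left
- jaw: Sliding jaw of that vise, dark steel, 28 mm thick, 88 wide, 55 tall. Origin: lower edge of its clamping face, mid width, 30 mm above the table; x points to the far jaw, the way it closes. It must travel 18 to 26 mm (2.2 to 3.3 rad of crank). Turning takes about 5 N at the handle until the work is against the far jaw (backed by stiff springs), then 3 N more per 0.1 rad; 0.15-0.3 rad past is firm
- channel: The workpiece: offcut of plain steel U channel, loose on the bed of that vise between the jaws, open side up: 60 mm across (its x axis, jaw to jaw), 80 mm long, 50 mm high, walls 6 mm, 0.55 kg. Origin: centre of its underside. It starts 3 to 6 mm short of the far jaw; the closing jaw pushes it up against that and squares it
- spare_knob (a point): Middle of the same crank handle on the other, identical vise, which holds a piece of 50 mm square tube (flat closed top). To be left where it is
Mind the look-alikes: they are no part of the job. Leave any pink look-alike of the channel alone.

How it is judged:
At the end, for the whole second after the job is handed in: The channel sits flat on the vise bed (within 8 mm of its height and 6 degrees of level), square to the jaws within 6 degrees, against the sliding jaw within about 5 mm, at rest, and gripped with more than 10 N after the crank is let go (contact force between jaw and channel above 10 N and x of channel in the frame of jaw between 0.025 and 0.034 m and angle between the x axis of channel and the x axis of jaw, either way round below 0.1 rad and angle between channel's own z axis and vertical below 0.1 rad and z of channel in the frame of jaw below 0.008 m and linear speed of channel below 0.02 m/s); the robot touches nothing.
It fails at once if the crank of the other vise is moved (its handle by more than 15 mm) (distance of spare_knob from where it was at the start of the episode above 0.015 m).
It fails at once if the jaw is pushed directly (more than 5 N) instead of by its crank (contact force between any of the fingers, the arm and jaw above 5 N).
It also fails if it takes over 42 s, if anything falls off the work surface, if the arm or the gripper's body presses on something with over 40 N, if the wrist force passes 120 N, or if a joint passes its speed limit or range.

## Working session

There is one attempt and no reset: what is moved stays moved. The work goes in short steps, Python scripts to look and compute and a tool call to move; the robot and the scene stay as the last step left them, time stands still between calls to the robot, and variables do not carry over. Pictures are saved under pics/ and viewed, about 8 in all and at most 12, crops included, and the job is handed in when it is done.

Besides the shell and the picture viewer there is one more tool, called after "Emit:" as name(argument=value, ...) on one line, values as JSON. arm_command: Moves the arm, as the interface text tells. Its arguments: {"type":"object","properties":{"increments":{"type":"array"},"squeeze":{"type":"number"}},"required":["increments"]}

```bash
mkdir -p pics; cat > h.py <<'E'
import numpy as np, cv2
from station import env
def shot(name,tag):
    c=env.read_camera(name); cv2.imwrite(f'pics/{tag}.png',c['color'][:,:,::-1]); 
    import pickle; pickle.dump(c,open(f'pics/{tag}.pkl','wb')); return c
def load(tag):
    import pickle; return pickle.load(open(f'pics/{tag}.pkl','rb'))
def ray(c,u,v):
    K=np.array([[c['fx'],0,c['cx']],[0,c['fy'],c['cy']],[0,0,1.]])
    p=cv2.undistortPoints(np.array([[[u,v]]],float),K,np.array([c['k1'],0,0,0.]))[0,0]
    T=np.array(c['cam_to_world']); return T[:3,3],T[:3,:3]@np.array([p[0],p[1],1])
def onz(c,u,v,z):
    o,d=ray(c,u,v); return o+d*(z-o[2])/d[2]
def proj(c,P):
    T=np.linalg.inv(np.array(c['cam_to_world'])); q=T[:3,:3]@np.array(P)+T[:3,3]
    x,y=q[:2]/q[2]; s=1+c['k1']*(x*x+y*y); return np.array([c['fx']*x*s+c['cx'],c['fy']*y*s+c['cy']])
E
python3 - <<'E'
from h import *
a=shot('top','t0');b=shot('side','s0')
for c in(a,b): print(c['fx'],c['k1'],np.round(c['cam_to_world'],3).tolist())
cv2.imwrite('pics/ts0.png',cv2.resize(np.vstack([a['color'],b['color']])[:,:,::-1],None,fx=.78,fy=.78) if 0 else a['color'][:,:,::-1])
E
```

```text
366.1781568454395 -0.1087309414924268 [[-0.009, -0.993, 0.114, 0.517], [-1.0, 0.005, -0.03, 0.018], [0.029, -0.114, -0.993, 0.901], [0.0, 0.0, 0.0, 1.0]]
484.23274936080605 -0.10025067434833204 [[0.962, -0.206, 0.177, 0.385], [-0.271, -0.687, 0.674, -0.847], [-0.017, -0.696, -0.717, 1.008], [0.0, 0.0, 0.0, 1.0]]
```

View pics/t0.png

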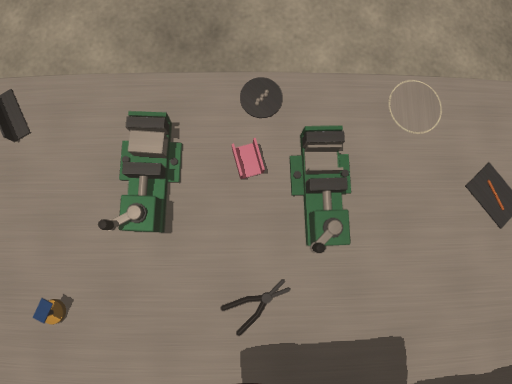

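View pics/s0.png

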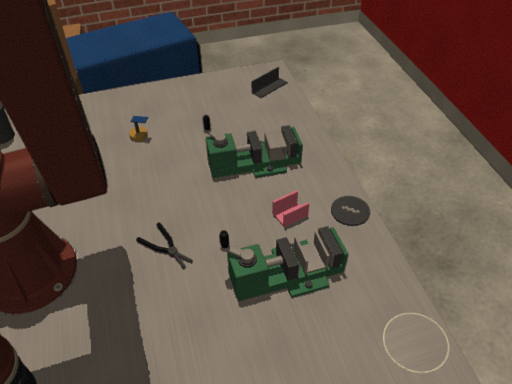

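Top: the left vise (148,165) has its knob at (105,225), the right vise (325,185) its knob at (319,248). There is a pink look-alike at (249,160). Side: the near vise (knob 224,240) seems to hold the channel, the far one (knob 207,123) the tube. I'll check in one crop.

```bash
python3 - <<'E'
from h import *
a=load('t0')['color'];b=load('s0')['color']
f=lambda im,x,y,w,h:cv2.resize(im[y:y+h,x:x+w],(400,300),interpolation=cv2.INTER_CUBIC)
o=np.vstack([np.hstack([f(a,95,105,180//1,135),f(a,265,120,180,135)]),np.hstack([f(b,190,105,128,96),f(b,212,215,144,108)])])
cv2.imwrite('pics/c1.png',o[:,:,::-1])
E
```

```text
(no output)
```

View pics/c1.png

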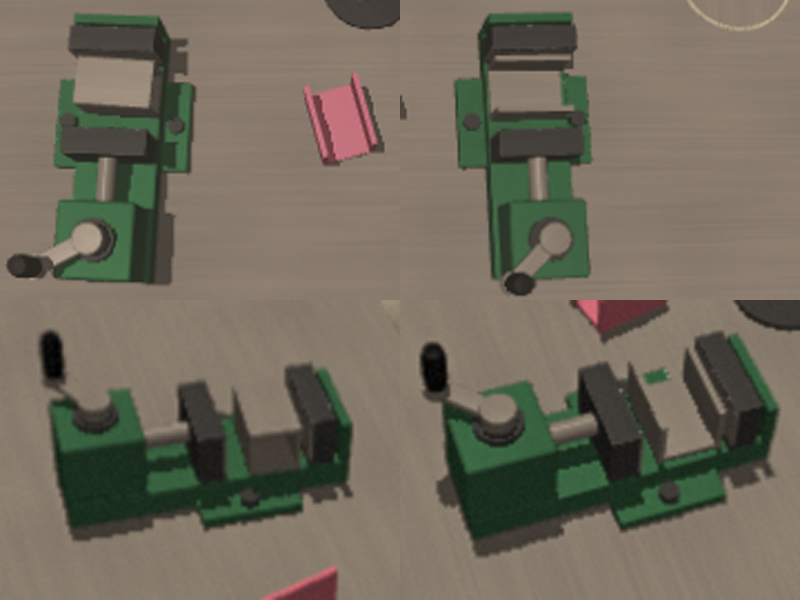

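The crop settles it: the right vise (top) / near vise (side) holds the open U channel, and the other has a closed tube. Candidates for the knob were the top-view pixels (319,248), chosen, and (105,225), the spare. Next I measure it.

```bash
python3 - <<'E'
from h import *
a=load('t0');b=load('s0')
def dark(c,x,y,w,h,t):
    m=(c['color'][y:y+h,x:x+w].max(2)<t).astype(np.uint8)
    n,l,s,ce=cv2.connectedComponentsWithStats(m)
    for i in range(1,n):
        if s[i,4]>15: print(t,s[i]+[x,y,0,0,0],ce[i]+[x,y])
    return
for t in(30,45,60): dark(a,305,236,25,20,t); dark(b,214,226,24,28,t)
def tri(u,v):
    o1,d1=ray(a,*u);o2,d2=ray(b,*v)
    s=np.linalg.lstsq(np.c_[d1,-d2],o2-o1,rcond=None)[0]
    return (o1+s[0]*d1+o2+s[1]*d2)/2,np.linalg.norm(o1+s[0]*d1-o2-s[1]*d2)
print(tri((318.5,247.5),(224,240)))
# hub top disc
print('hub',tri((334.8,227.1),(212+97*.36,215+112*.36)))
for n,u,z in [('jaw l',(265+98*.45,120+130*.45),.085),('jaw r',(265+182*.45,120+130*.45),.085),('far l',(265+90*.45,120+49*.45),.085),('far r',(265+173*.45,120+49*.45),.085),('ch',(265+90*.45,120+110*.45),.08),('ch',(265+173*.45,120+110*.45),.08)]: print(n,onz(a,*u,z))
print(onz(a,105,225,.14), env.state())
E
```

```text
30 [220 231   9  17 103] [224.06796117 239.76699029]
45 [312 243   7   9  31] [314.93548387 246.77419355]
45 [220 231   9  17 129] [224.01550388 239.28682171]
60 [311 236   4   7  25] [312.44 238.64]
60 [312 243  13  10 101] [318.25742574 247.38613861]
60 [220 231   9  18 139] [224.07913669 239.48201439]
(array([ 0.49457352, -0.14665952,  0.13440558]), np.float64(0.002676565010278863))
hub (array([ 0.53754443, -0.18836085,  0.11295642]), np.float64(0.002641917464139785))
jaw l [ 0.65051339 -0.14021893  0.085     ]
jaw r [ 0.65038874 -0.22801788  0.085     ]
far l [ 0.73565731 -0.13442229  0.085     ]
far r [ 0.73619554 -0.22224072  0.085     ]
ch [ 0.67226343 -0.13344973  0.08      ]
ch [ 0.67229197 -0.22083797  0.08      ]
[0.54538919 0.29964365 0.14      ] {'time': 0.1, 'joint_pos': array([-1.48531257e+00,  2.91241773e-01, -1.54016291e-01,  1.12667156e+00,
       -1.52614600e-05,  1.43152514e+00]), 'joint_velocities': array([ 9.91462110e-04, -1.55678715e-03,  2.05102982e-03,  9.03769224e-05,
        8.69373388e-04, -1.86228074e-03]), 'joint_torque': array([ 2.04131342e-03, -5.37979245e+01,  3.31916499e+01,  9.30416136e-03,
       -2.22487947e-04, -6.63266647e-06]), 'tcp_pos': array([ 0.11698405, -0.51139002,  0.19879337]), 'ee_rot': array([[ 9.74848758e-01,  2.22867420e-01, -1.11965941e-04],
       [ 2.22867402e-01, -9.74848116e-01,  1.12785190e-03],
       [ 1.42211656e-04, -1.12443859e-03, -9.99999358e-01]]), 'wrist_force': array([-1.05921   ,  0.44245755,  0.67014012]), 'ft_torque': array([ 0.0244989 , -0.01080046,  0.00257957]), 'opening': 0.08506277531127682}
```

Knob ≈ (0.494, −0.147), hub ≈ (0.5375, −0.188). Their distance is 59.9 mm against the 60 mm given, and the handle mid height of 0.134 against 0.140 is acceptable. The crank angle is 136°. I travel above it, then turn the tool so its y axis lies along the tangent (yaw −44°, reached counter-clockwise to leave joint 6 its range).

Emit:
arm_command(increments=[[0,0,0,0.045,-0.027,0,-1],[0,0,0,0.045,-0.027,0,-1],[0,0,0,0.045,-0.027,0,-1],[0,0,0,0.045,-0.027,0,-1],[0,0,0,0.045,-0.027,0,-1],[0,0,0,0.045,-0.027,0,-1],[0,0,0,0.045,-0.027,0,-1],[0,0,0,0.045,-0.027,0,-1]], squeeze=60)

```text
time: 1.1
tcp_pos: [0.4263, -0.2138, 0.1972]
ee_rot: [[0.976, 0.216, -0.001], [0.216, -0.976, 0.003], [-0.0, -0.003, -1.0]]
wrist_force: [0.3, -1.5, 0.0]
opening: 0.0856
```

Emit:
arm_command(increments=[[0,0,-0.18,0,0,0,-1],[0,0,-0.18,0,0,0,-1],[0,0,-0.18,0,0,0,-1],[0,0,-0.18,0,0,0,-1],[0,0,-0.18,0,0,0,-1],[0,0,-0.18,0,0,0,-1],[0,0,-0.18,0,0,0,-1],[0,0,-0.18,0,0,0,-1]])

```text
time: 2.1
tcp_pos: [0.4273, -0.2085, 0.1946]
ee_rot: [[-0.138, 0.99, -0.005], [0.99, 0.138, 0.007], [0.007, -0.004, -1.0]]
wrist_force: [-0.9, -0.5, 0.4]
opening: 0.085
```

Emit:
arm_command(increments=[[0,0,-0.18,0,0,0,-1],[0,0,-0.18,0,0,0,-1],[0,0,-0.18,0,0,0,-1],[0,0,-0.18,0,0,0,-1],[0,0,-0.18,0,0,0,-1],[0,0,-0.18,0,0,0,-1],[0,0,-0.18,0,0,0,-1],[0,0,-0.18,0,0,0,-1]])

```text
time: 3.1
tcp_pos: [0.4253, -0.2072, 0.1922]
ee_rot: [[-0.998, -0.057, -0.01], [-0.057, 0.998, 0.01], [0.01, 0.01, -1.0]]
wrist_force: [0.3, -0.2, 0.3]
opening: 0.0855
```

Emit:
arm_command(increments=[[0,0,-0.18,0,0,0,-1],[0,0,-0.18,0,0,0,-1],[0,0,-0.18,0,0,0,-1],[0,0,-0.18,0,0,0,-1],[0,0,-0.18,0,0,0,-1],[0,0,-0.18,0,0,0,-1],[0,0,-0.18,0,0,0,-1],[0,0,-0.18,0,0,0,-1]])

```text
time: 4.1
tcp_pos: [0.4234, -0.2058, 0.1898]
ee_rot: [[-0.025, -1.0, -0.015], [-1.0, 0.025, 0.013], [-0.013, 0.015, -1.0]]
wrist_force: [0.9, 0.2, 0.2]
opening: 0.0852
```

```bash
cat >> h.py <<'E'
HUB=np.array([.5375,-.188])
def rep(target=None):
    s=env.state(); R=s['ee_rot']; p=s['tcp_pos']
    r=p[:2]-HUB; th=np.degrees(np.arctan2(r[1],r[0])); yaw=np.degrees(np.arctan2(R[1,0],R[0,0]))
    t=np.array([np.sin(np.radians(th)),-np.cos(np.radians(th))])
    f=s['wrist_force']
    print('t',round(s['time'],2),'p',p.round(4),'yaw',yaw.round(1),'j',s['joint_pos'].round(2),'tilt z',R[:,2].round(3),'f',f.round(1),'op',round(s['opening'],4))
    print('crank ang',th.round(1),'rad',np.linalg.norm(r).round(4),'Ftan',(f[:2]@t).round(1),'Frad',(f[:2]@r/np.linalg.norm(r)).round(1))
    if target is not None: print('tool delta',(R.T@(np.array(target)-p)).round(4))
E
python3 -c "
from h import *
rep([.494,-.147,.2])"
```

```text
t 4.1 p [ 0.4234 -0.2058  0.1898] yaw -91.4 j [-0.61  0.21 -0.29  1.09  0.   -2.16] tilt z [-0.015  0.013 -1.   ] f [0.9 0.2 0.2] op 0.0852
crank ang -171.1 rad 0.1155 Ftan 0.0 Frad -0.9
tool delta [-0.0607 -0.069  -0.0104]
```

Emit:
arm_command(increments=[[0.015,0.013,0,-0.03,-0.035,-0.005,-1],[0,0,0,-0.03,-0.035,-0.005,-1],[0,0,-0.165,0,0,0,-1],[0,0,-0.165,0,0,0,-1],[0,0,-0.165,0,0,0,-1],[0,0,-0.165,0,0,0,-1],[0,0,-0.165,0,0,0,-1],[0,0,0,0,0,0,-1]])

```text
time: 5.1
tcp_pos: [0.4955, -0.1447, 0.1973]
ee_rot: [[0.736, -0.676, -0.005], [-0.676, -0.737, 0.002], [-0.005, 0.002, -1.0]]
wrist_force: [-0.2, 0.8, 0.3]
opening: 0.0853
```

```bash
python3 -c "
from h import *
rep([.494,-.147,.127])"
```

```text
t 5.1 p [ 0.4955 -0.1447  0.1973] yaw -42.6 j [-0.43  0.28 -0.17  1.12 -0.   -2.82] tilt z [-0.005  0.002 -1.   ] f [-0.2  0.8  0.3] op 0.0853
crank ang 134.2 rad 0.0603 Ftan 0.4 Frad 0.7
tool delta [0.0008 0.0025 0.0703]
```

Emit:
arm_command(increments=[[0,0,0,0.001,0.002,0.025,-1],[0,0,0,0,0,0.025,-1],[0,0,0,0,0,0.019,-1],[0,0,0,0,0,0,1],[0,0,0,0,0,0,1],[0,0,0,0,0,0,1],[0,0,0,0,0,0,1],[0,0,0,0,0,0,1]], squeeze=50)

```text
time: 6.1
tcp_pos: [0.4957, -0.1474, 0.1286]
ee_rot: [[0.723, -0.691, -0.002], [-0.691, -0.723, 0.0], [-0.002, 0.001, -1.0]]
wrist_force: [-0.7, 0.2, -0.8]
opening: 0.0
```

```bash
python3 - <<'E'
from h import *
rep([.494,-.147,.127])
f=lambda im,x,y,w,h:cv2.resize(im[y:y+h,x:x+w],(400,300),interpolation=cv2.INTER_CUBIC)
a=shot('top','t1')['color'];b=shot('side','s1')['color']
cv2.imwrite('pics/c2.png',np.hstack([f(a,235,140,180,135),f(b,180,190,180,135)])[:,:,::-1])
E
```

```text
t 6.1 p [ 0.4957 -0.1474  0.1286] yaw -43.7 j [-0.43  0.33 -0.29  0.95 -0.   -2.81] tilt z [-0.002  0.    -1.   ] f [-0.7  0.2 -0.8] op 0.0
crank ang 135.8 rad 0.0583 Ftan -0.3 Frad 0.6
tool delta [-0.0015  0.0009  0.0016]
```

View pics/c2.png

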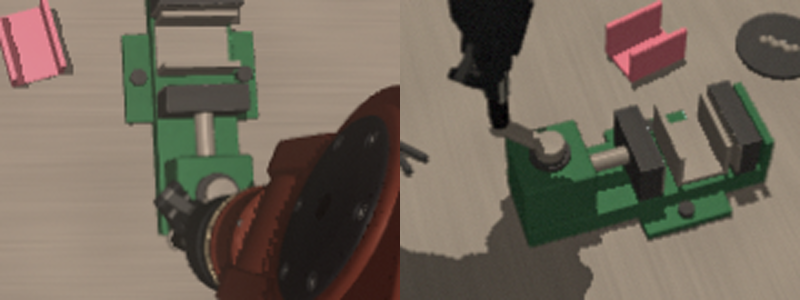

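The top view shows the gripper over the hub end at about (178,200) in the crop. The side view shows the fingers at about (498,110), but the opening reads 0 where a held handle should give 22 mm. I zoom in on it.

```bash
python3 - <<'E'
from h import *
b=load('s1');a=load('t1')
for P in([.4957,-.1474,.1286],[.494,-.147,.115],[.494,-.147,.16]): print(proj(b,P),proj(a,P))
x,y=190,195;im=cv2.resize(b['color'][y:y+75,x:x+80],(640,600),interpolation=cv2.INTER_CUBIC)
im=np.clip(im.astype(float)*1.8,0,255).astype(np.uint8)
cv2.imwrite('pics/c3.png',im[:,:,::-1])
E
```

```text
[225.27814697 241.64021189] [318.16987445 247.52286944]
[224.88897001 245.30899816] [316.66252719 248.16534262]
[223.66357947 233.02527927] [321.2799012  248.74552092]
```

View pics/c3.png

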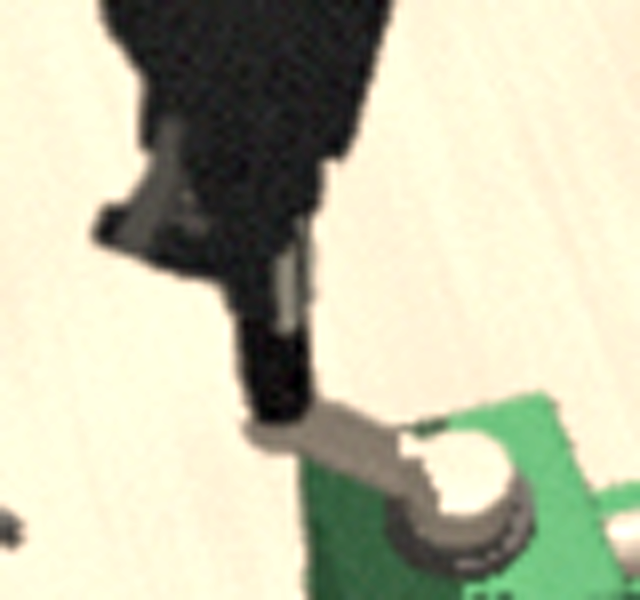

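```bash
python3 - <<'E'
from h import *
b=load('s1')
s=env.state();p=s['tcp_pos'];R=s['ee_rot']; print(s['opening'],s['time'],p)
for h,z in((.0425,.0),(.0425,.013),(.011,0),(.011,.004),(.011,.013),(0,0)):
  for sg in(1,-1): print(h*sg,z,((proj(b,p+sg*h*R[:,1]+[0,0,z])-[190,195])*8).round())
E
```

```text
-0.00018152297765278695 6.2 [ 0.49565111 -0.14738505  0.12854117]
0.0425 0.0 [206. 477.]
-0.0425 0.0 [355. 273.]
0.0425 0.013 [203. 449.]
-0.0425 0.013 [352. 245.]
0.011 0 [263. 400.]
-0.011 0 [301. 347.]
0.011 0.004 [262. 391.]
-0.011 0.004 [300. 338.]
0.011 0.013 [260. 372.]
-0.011 0.013 [299. 319.]
0 0 [282. 373.]
0 0 [282. 373.]
```

Emit:
arm_command(increments=[[0,0,0,0,0,0,1],[0,0,0,0,0,0,1]])

```text
time: 6.45
tcp_pos: [0.4956, -0.1474, 0.1286]
ee_rot: [[0.723, -0.691, -0.002], [-0.691, -0.723, 0.0], [-0.002, 0.001, -1.0]]
wrist_force: [-1.3, 0.8, -0.3]
opening: 0.0
```

The measured TCP lies inside the handle's silhouette, the handle hasn't moved, and its bottom is still at about (278,415) in the crop. The fingertips also match where they should be for a 22 mm grip. So the zero opening reading looks doubtful; a short trial turn will tell.

Emit:
arm_command(increments=[[0,0,0.1,0.0003,-0.006,0,1],[0,0,0.1,0.0003,-0.006,0,1],[0,0,0.1,0.0003,-0.006,-0.0003,1],[0,0,0.1,0.0003,-0.006,-0.0003,1],[0,0,0.1,0.0003,-0.006,-0.0003,1],[0,0,0,0,0,0,1]])

```text
time: 7.2
tcp_pos: [0.5214, -0.1313, 0.1292]
ee_rot: [[0.288, -0.958, -0.003], [-0.958, -0.288, 0.001], [-0.001, 0.002, -1.0]]
wrist_force: [0.3, 0.4, 0.9]
opening: -0.0001
```

```bash
python3 - <<'E'
from h import *
rep()
b=shot('side','s2')
x,y=190,185;im=cv2.resize(b['color'][y:y+105,x:x+140],(800,600),interpolation=cv2.INTER_CUBIC)
im=np.clip(im.astype(float)*1.8,0,255).astype(np.uint8)
cv2.imwrite('pics/c4.png',im[:,:,::-1])
E
```

```text
t 7.2 p [ 0.5214 -0.1313  0.1292] yaw -73.3 j [-0.38  0.37 -0.24  0.97 -0.   -2.25] tilt z [-0.003  0.001 -1.   ] f [0.3 0.4 0.9] op -0.0001
crank ang 105.9 rad 0.059 Ftan 0.4 Frad 0.4
```

View pics/c4.png

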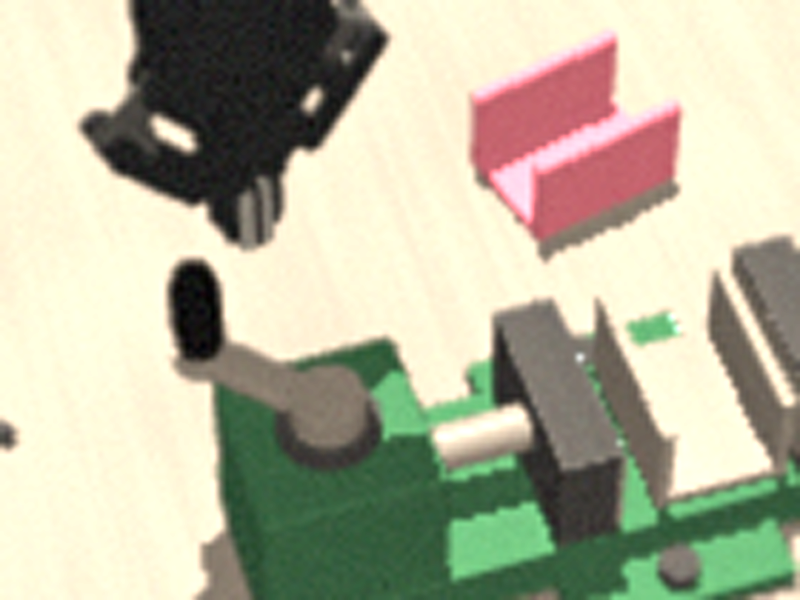

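The picture shows the pads shut and empty at about (255,240), with the handle untouched at (195,310), so the reading was right. The projected TCP doesn't match the visible tips, so I check where they really are.

```bash
python3 - <<'E'
from h import *
b=load('s2');s=env.state();p=s['tcp_pos'];R=s['ee_rot']
print('proj tcp in crop',((proj(b,p)-[190,185])*800/140).round())
u=(190+255/5.714,185+240/5.714)
print('tip px ray at tcp z',onz(b,*u,p[2]),'z+13',onz(b,*u,p[2]+.013), 'p',p)
a=shot('top','t2')
x,y=265,180;im=cv2.resize(a['color'][y:y+105,x:x+140],(800,600),interpolation=cv2.INTER_CUBIC)
im=np.clip(im.astype(float)*1.8,0,255).astype(np.uint8)
for P,col in((p,(255,0,0)),([.494,-.147,.16],(255,255,0)),([.5375,-.188,.113],(0,0,255))):
    q=(proj(a,P)-[x,y])*800/140; print(q); cv2.circle(im,(int(q[0]),int(q[1])),5,col,2)
cv2.imwrite('pics/c5.png',im[:,:,::-1])
print(onz(a,304,0,0) is None)
E
```

```text
proj tcp in crop [253. 280.]
tip px ray at tcp z [ 0.52727853 -0.11087317  0.1291782 ] z+13 [ 0.52517598 -0.1217593   0.1421782 ] p [ 0.52111908 -0.13133521  0.1291782 ]
[259.66494807 317.4943363 ]
[321.59943542 392.8315481 ]
[397.53134586 272.71423878]
False
```

View pics/c5.png

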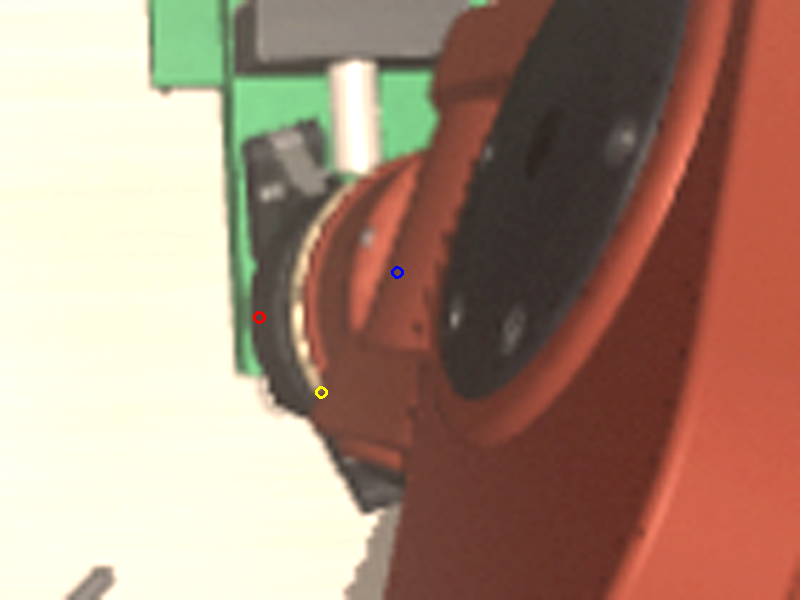

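```bash
python3 - <<'E'
from h import *
def zfit(tag,u,p):
    o,d=ray(load(tag),*u); t=d[:2]@(p[:2]-o[:2])/(d[:2]@d[:2]); q=o+t*d; print(tag,q.round(4),'xy err',(q[:2]-p[:2]).round(4),'dz',round(q[2]-p[2],4))
zfit('s2',(190+255/5.714,185+243/5.714),np.array([.5213,-.1313,.1292]))
zfit('s1',(190+285/8,195+332/8),np.array([.4957,-.1474,.1286]))
zfit('s0',(224,231),np.array([.494,-.147,.16])); zfit('s0',(224,248.5),np.array([.494,-.147,.115]))
E
```

```text
s2 [ 0.5232 -0.1317  0.1522] xy err [ 0.0019 -0.0004] dz 0.023
s1 [ 0.4976 -0.1477  0.1471] xy err [ 0.0019 -0.0003] dz 0.0185
s0 [ 0.4952 -0.1472  0.167 ] xy err [ 0.0012 -0.0002] dz 0.007
s0 [ 0.4912 -0.1466  0.1034] xy err [-0.0028  0.0004] dz -0.0116
```

The tips really are about 23–30 mm higher than the reported TCP z, so they passed just above the handle. The xy agrees within 2 mm. I go up, open, go back over the handle, descend about 28 mm deeper, and watch the wrist force.

Emit:
arm_command(increments=[[0,0,0,0,0,-0.03,-1],[0,0,0,0,0,0,-1],[0,0,0,0.007,0.03,0,-1],[0,0,-0.17,0,0,0,-1],[0,0,-0.17,0,0,0,-1],[0,0,-0.17,0,0,0,-1],[0,0,0,0,0,0,-1]])

```text
time: 8.18
tcp_pos: [0.4904, -0.1473, 0.1571]
ee_rot: [[0.736, -0.677, -0.007], [-0.677, -0.736, 0.002], [-0.007, 0.003, -1.0]]
wrist_force: [0.8, -1.2, -0.3]
opening: 0.0853
```

```bash
python3 - <<'E'
from h import *
rep([.493,-.147,.103])
E
```

```text
t 8.18 p [ 0.4904 -0.1473  0.1571] yaw -42.6 j [-0.43  0.3  -0.25  1.02 -0.   -2.83] tilt z [-0.007  0.002 -1.   ] f [ 0.8 -1.2 -0.3] op 0.0853
crank ang 139.2 rad 0.0622 Ftan -0.4 Frad -1.4
tool delta [ 0.0021 -0.0021  0.0541]
```

Emit:
arm_command(increments=[[0.003,0.007,0,0.002,-0.002,0.02,-1],[0,0,0,0,0,0.02,-1],[0,0,0,0,0,0.013,-1],[0,0,0,0,0,0,-1]])

```text
time: 8.68
tcp_pos: [0.4925, -0.1471, 0.1018]
ee_rot: [[0.728, -0.686, -0.0], [-0.686, -0.728, -0.0], [-0.0, 0.0, -1.0]]
wrist_force: [0.0, 0.3, 0.9]
opening: 0.0851
```

Emit:
arm_command(increments=[[0,0,0,0,0,0,1],[0,0,0,0,0,0,1],[0,0,0,0,0,0,1],[0,0,0,0,0,0,1],[0,0,0,0,0,0,1]])

```text
time: 9.3
tcp_pos: [0.4942, -0.1473, 0.104]
ee_rot: [[0.727, -0.686, 0.003], [-0.686, -0.727, -0.001], [0.003, -0.002, -1.0]]
wrist_force: [1.1, -0.1, -3.1]
opening: 0.0199
```

```bash
python3 - <<'E'
from h import *
rep()
b=shot('side','s3')
x,y=190,195;im=cv2.resize(b['color'][y:y+75,x:x+80],(640,600),interpolation=cv2.INTER_CUBIC)
im=np.clip(im.astype(float)*2.5,0,255).astype(np.uint8)
cv2.imwrite('pics/c6.png',im[:,:,::-1])
E
```

```text
t 9.3 p [ 0.4942 -0.1473  0.104 ] yaw -43.4 j [-0.43  0.35 -0.34  0.88  0.   -2.82] tilt z [ 0.003 -0.001 -1.   ] f [ 1.1 -0.1 -3.1] op 0.0199
crank ang 136.8 rad 0.0595 Ftan 0.7 Frad -0.9
```

View pics/c6.png

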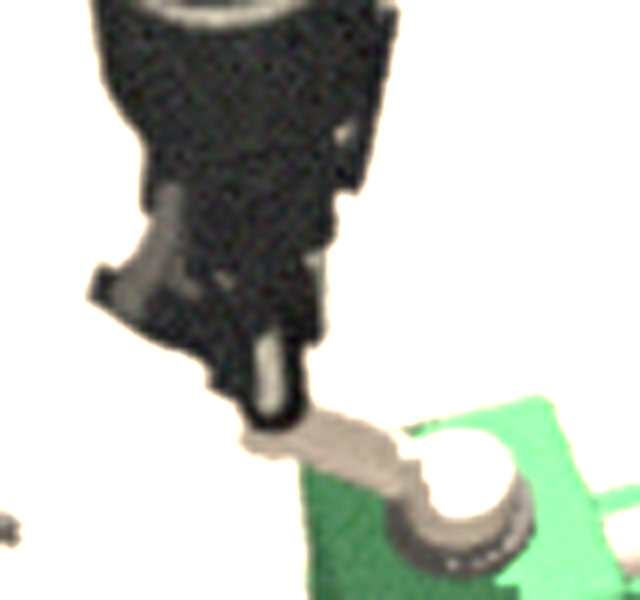

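Handle is between the pads at about (270,370), with an opening of 20 mm against the 22 mm handle. Now I turn.

Emit:
arm_command(increments=[[0,0,0.1,0.0003,-0.006,0,1],[0,0,0.1,0.0003,-0.006,0,1],[0,0,0.1,0.0003,-0.006,0,1],[0,0,0.1,0.0003,-0.006,0,1],[0,0,0.1,0.0003,-0.006,0,1],[0,0,0.1,0.0003,-0.006,0,1]])

```text
time: 10.1
tcp_pos: [0.5173, -0.131, 0.1039]
ee_rot: [[0.191, -0.981, -0.012], [-0.982, -0.191, -0.004], [0.002, 0.013, -1.0]]
wrist_force: [-5.8, 2.8, 7.8]
opening: 0.0199
```

```bash
python3 -c "
from h import *
rep()"
```

```text
t 10.1 p [ 0.5173 -0.131   0.1039] yaw -79.0 j [-0.38  0.39 -0.28  0.92 -0.01 -2.14] tilt z [-0.012 -0.004 -1.   ] f [-5.8  2.8  7.8] op 0.0199
crank ang 109.5 rad 0.0604 Ftan -4.6 Frad 4.5
```

Emit:
arm_command(increments=[[0.013,-0.002,0.05,-0.001,-0.0075,-0.001,1],[0,0,0.09,0,-0.0075,-0.0003,1],[0,0,0.09,0,-0.0075,-0.0003,1],[0,0,0.09,0,-0.0075,-0.0003,1],[0,0,0.09,0,-0.0075,-0.0003,1],[0,0,0.09,0,-0.0075,-0.0003,1]])

```text
time: 10.85
tcp_pos: [0.5528, -0.1287, 0.1039]
ee_rot: [[-0.32, -0.947, -0.018], [-0.947, 0.32, 0.002], [0.004, 0.017, -1.0]]
wrist_force: [-5.2, 1.6, 3.1]
opening: 0.0196
```

```bash
python3 -c "
from h import *
rep()"
```

```text
t 10.85 p [ 0.5528 -0.1287  0.1039] yaw -108.7 j [-0.35  0.45 -0.17  0.96 -0.   -1.6 ] tilt z [-0.018  0.002 -1.   ] f [-5.2  1.6  3.1] op 0.0196
crank ang 75.5 rad 0.0613 Ftan -5.5 Frad 0.3
```

Emit:
arm_command(increments=[[0.017,-0.004,0.08,0,-0.0075,-0.0003,1],[0,0,0.1,0,-0.0075,-0.0003,1],[0,0,0.1,0,-0.0075,-0.0003,1],[0.01,0,0.1,0,-0.0075,-0.0003,1],[0,0,0.1,0,-0.0075,-0.0003,1],[0,0,0.1,0,-0.0075,-0.0003,1]])

```text
time: 11.6
tcp_pos: [0.5839, -0.1479, 0.104]
ee_rot: [[-0.798, -0.603, -0.005], [-0.603, 0.798, 0.001], [0.004, 0.004, -1.0]]
wrist_force: [-3.1, 4.2, 2.7]
opening: 0.0196
```

```bash
python3 -c "
from h import *
rep()"
```

```text
t 11.6 p [ 0.5839 -0.1479  0.104 ] yaw -142.9 j [-0.37  0.51 -0.08  0.99 -0.   -1.02] tilt z [-0.005  0.001 -1.   ] f [-3.1  4.2  2.7] op 0.0196
crank ang 40.8 rad 0.0613 Ftan -5.2 Frad 0.4
```

Emit:
arm_command(increments=[[0.004,-0.004,0.09,0,-0.0075,-0.0003,1],[0,0,0.1,0,-0.0075,-0.0003,1],[0,0,0.1,0,-0.0075,-0.0003,1],[0.01,0,0.1,0,-0.0075,-0.0003,1],[0,0,0.1,0,-0.0075,-0.0003,1]])

```text
time: 12.22
tcp_pos: [0.5972, -0.1763, 0.104]
ee_rot: [[-0.99, -0.144, -0.004], [-0.144, 0.99, 0.0], [0.003, 0.001, -1.0]]
wrist_force: [-2.0, 6.1, 1.0]
opening: 0.0198
```

```bash
python3 -c "
from h import *
rep()"
```

```text
t 12.22 p [ 0.5972 -0.1763  0.104 ] yaw -171.7 j [-0.4   0.54 -0.02  1.01 -0.   -0.55] tilt z [-0.004  0.    -1.   ] f [-2.   6.1  1. ] op 0.0198
crank ang 11.1 rad 0.0608 Ftan -6.4 Frad -0.8
```

Turned 2.19 rad (126°) so far. From here I take shorter calls and watch the tangential force.

Emit:
arm_command(increments=[[0,0,0.1,0,-0.0075,-0.0003,1],[0,0,0.1,0,-0.0075,-0.0003,1],[0,0,0,0,-0.001,0,1]])

```text
time: 12.6
tcp_pos: [0.5978, -0.1899, 0.104]
ee_rot: [[-0.998, 0.061, -0.005], [0.061, 0.998, 0.005], [0.006, 0.005, -1.0]]
wrist_force: [1.5, 3.8, 2.3]
opening: 0.0197
```

```bash
python3 -c "
from h import *
rep()"
```

```text
t 12.6 p [ 0.5978 -0.1899  0.104 ] yaw 176.5 j [-0.43  0.55 -0.    1.02  0.   -0.36] tilt z [-0.005  0.005 -1.   ] f [1.5 3.8 2.3] op 0.0197
crank ang -1.8 rad 0.0603 Ftan -3.8 Frad 1.4
```

Emit:
arm_command(increments=[[0,0,0.1,0,-0.0075,-0.0003,1],[0,0,0.1,0,-0.0075,-0.0003,1],[0,0,0,0,-0.001,0,1]])

```text
time: 12.98
tcp_pos: [0.5953, -0.2032, 0.104]
ee_rot: [[-0.967, 0.255, -0.006], [0.255, 0.967, 0.009], [0.008, 0.007, -1.0]]
wrist_force: [0.9, 3.6, 2.1]
opening: 0.0196
```

```bash
python3 -c "
from h import *
rep()"
```

```text
t 12.97 p [ 0.5953 -0.2032  0.104 ] yaw 165.2 j [-0.45  0.56  0.01  1.03  0.01 -0.19] tilt z [-0.006  0.009 -1.   ] f [0.9 3.6 2.1] op 0.0196
crank ang -14.7 rad 0.0598 Ftan -3.7 Frad -0.1
```

Emit:
arm_command(increments=[[0.007,-0.008,0.1,0,-0.0075,-0.0003,1],[0,0,0.1,0,-0.0075,-0.0003,1],[0,0,0,0,-0.001,0,1]])

```text
time: 13.35
tcp_pos: [0.5901, -0.2158, 0.104]
ee_rot: [[-0.9, 0.435, -0.001], [0.435, 0.9, 0.003], [0.002, 0.002, -1.0]]
wrist_force: [0.4, 2.7, 0.8]
opening: 0.0198
```

```bash
python3 - <<'E'
from h import *
rep()
a=shot('top','t4');b=shot('side','s4')
f=lambda im,x,y,w,h:cv2.resize(im[y:y+h,x:x+w],(400,300),interpolation=cv2.INTER_CUBIC)
cv2.imwrite('pics/c7.png',np.hstack([f(a['color'],275,115,100,75),f(b['color'],250,215,108,81)])[:,:,::-1])
E
```

```text
t 13.35 p [ 0.5901 -0.2158  0.104 ] yaw 154.2 j [-0.47  0.55 -0.01  1.02  0.   -0.02] tilt z [-0.001  0.003 -1.   ] f [0.4 2.7 0.8] op 0.0198
crank ang -27.9 rad 0.0595 Ftan -2.6 Frad -0.9
```

View pics/c7.png

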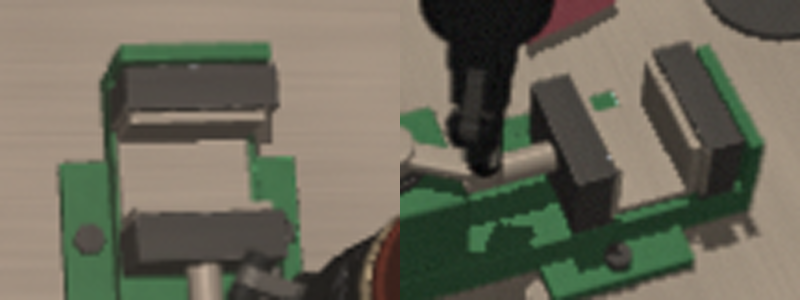

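The top crop shows the jaw against the channel and the channel almost at the far jaw, with the gripper clear of the jaw. On in small steps.

Emit:
arm_command(increments=[[0,0,0.1,0,-0.0075,-0.0003,1],[0,0,0,0,-0.002,0,1]])

```text
time: 13.7
tcp_pos: [0.5858, -0.2222, 0.104]
ee_rot: [[-0.855, 0.518, -0.002], [0.518, 0.855, 0.005], [0.004, 0.003, -1.0]]
wrist_force: [2.9, 7.1, 2.3]
opening: 0.0199
```

```bash
python3 -c "
from h import *
rep()"
```

```text
t 13.7 p [ 0.5858 -0.2222  0.104 ] yaw 148.8 j [-0.48  0.55 -0.01  1.02  0.    0.06] tilt z [-0.002  0.005 -1.   ] f [2.9 7.1 2.3] op 0.0199
crank ang -35.3 rad 0.0592 Ftan -7.5 Frad -1.7
```

Emit:
arm_command(increments=[[0,0,0.1,0,-0.0075,-0.0003,1],[0,0,0,0,-0.002,0,1]])

```text
time: 13.95
tcp_pos: [0.5815, -0.2271, 0.104]
ee_rot: [[-0.802, 0.597, -0.001], [0.597, 0.802, 0.01], [0.006, 0.007, -1.0]]
wrist_force: [4.7, 7.5, 0.7]
opening: 0.0198
```

```bash
python3 -c "
from h import *
rep()"
```

```text
t 13.95 p [ 0.5815 -0.2271  0.104 ] yaw 143.3 j [-0.49  0.54 -0.02  1.01  0.01  0.15] tilt z [-0.001  0.01  -1.   ] f [4.7 7.5 0.7] op 0.0198
crank ang -41.7 rad 0.0589 Ftan -8.7 Frad -1.5
```

Emit:
arm_command(increments=[[0,0,0.1,0,-0.009,-0.0003,1],[0,0,0,0,-0.003,0,1]])

```text
time: 14.2
tcp_pos: [0.5761, -0.232, 0.104]
ee_rot: [[-0.743, 0.669, 0.003], [0.669, 0.743, 0.017], [0.009, 0.014, -1.0]]
wrist_force: [8.2, 11.5, 0.2]
opening: 0.0199
```

```bash
python3 -c "
from h import *
rep()"
```

```text
t 14.2 p [ 0.5761 -0.232   0.104 ] yaw 138.0 j [-0.51  0.54 -0.03  1.01  0.02  0.22] tilt z [ 0.003  0.017 -1.   ] f [ 8.2 11.5  0.2] op 0.0199
crank ang -48.7 rad 0.0585 Ftan -13.8 Frad -3.2
```

Emit:
arm_command(increments=[[0,0,0.1,0,-0.009,-0.0003,1],[0,0,0,0,-0.003,0,1]])

```text
time: 14.45
tcp_pos: [0.5711, -0.2355, 0.104]
ee_rot: [[-0.678, 0.735, 0.009], [0.735, 0.677, 0.025], [0.013, 0.023, -1.0]]
wrist_force: [8.8, 8.7, -1.3]
opening: 0.0201
```

```bash
python3 -c "
from h import *
rep()"
```

```text
t 14.45 p [ 0.5711 -0.2355  0.104 ] yaw 132.7 j [-0.52  0.53 -0.04  1.    0.03  0.3 ] tilt z [ 0.009  0.025 -1.   ] f [ 8.8  8.7 -1.3] op 0.0201
crank ang -54.7 rad 0.0581 Ftan -12.2 Frad -2.1
```

Tangential force is about 12–14 N, which is firm. I relax, open and retreat upwards.

Emit:
arm_command(increments=[[0,0,0,0,0,0,1],[0,0,0,0,0,0,-1],[0,0,0,0,0,0,-1],[0,0,0,0,0,0,-1],[0,0,0,0,0,0,-1],[0,0,0,0,0,-0.03,-1],[0,0,0,0,0,-0.05,-1],[0,0,0,0,0,-0.05,-1]])

```text
time: 15.45
tcp_pos: [0.5681, -0.2381, 0.2331]
ee_rot: [[-0.685, 0.729, 0.002], [0.729, 0.685, 0.026], [0.018, 0.019, -1.0]]
wrist_force: [0.3, -0.0, 0.1]
opening: 0.0856
```

Emit:
arm_command(increments=[[0,0,0,0.05,0,0,-1],[0,0,0,0.05,0,0,-1],[0,0,0,0.05,0,0,-1],[0,0,0,0,0,0,-1]])

```text
time: 15.95
tcp_pos: [0.4662, -0.1295, 0.2405]
ee_rot: [[-0.684, 0.729, 0.013], [0.729, 0.684, 0.019], [0.005, 0.022, -1.0]]
wrist_force: [0.6, -0.1, 0.2]
opening: 0.0852
```

```bash
python3 - <<'E'
from h import *
rep()
a=shot('top','t5');b=shot('side','s5')
f=lambda im,x,y,w,h:cv2.resize(im[y:y+h,x:x+w],(400,300),interpolation=cv2.INTER_CUBIC)
cv2.imwrite('pics/c8.png',np.hstack([f(a['color'],265,115,180,135),f(b['color'],212,210,148,111)])[:,:,::-1])
for c,q in((load('s0'),'s0'),(b,'s5')):
    m=(c['color'][110:140,195:220].max(2)<45); print('spare',q,np.argwhere(m).mean(0))
E
```

```text
t 15.95 p [ 0.4662 -0.1295  0.2405] yaw 133.2 j [-0.44  0.19 -0.18  1.2   0.02  0.38] tilt z [ 0.013  0.019 -1.   ] f [ 0.6 -0.1  0.2] op 0.0852
crank ang 140.6 rad 0.0922 Ftan 0.3 Frad -0.6
spare s0 [13.2183908  11.51724138]
spare s5 [19.41176471 11.93771626]
```

View pics/c8.png

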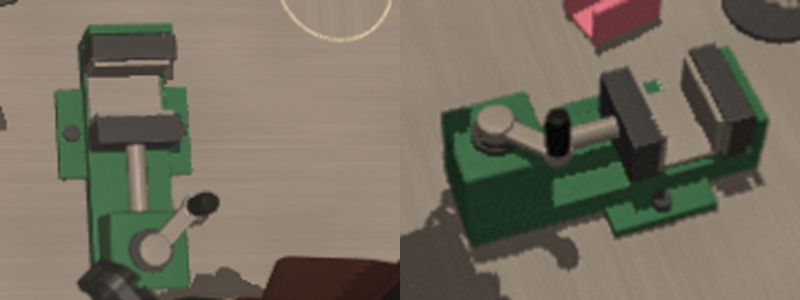

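The channel is clamped between both jaws, sitting level and square (top crop 130,95). The crank handle is free at (203,203) and the robot is clear. I check the final crank angle and the spare handle, then hand in.

```bash
python3 - <<'E'
from h import *
t=load('t5'); p=onz(t,265+203*.45,115+203*.45,.155); r=p[:2]-HUB; print(p,np.degrees(np.arctan2(r[1],r[0])),np.linalg.norm(r))
for q in('t0','t5'):
    m=load(q)['color'][215:235,96:116].max(2)<45; print(q,np.argwhere(m).mean(0),m.sum())
print(env.state()['time']); env.sign_off()
E
```

```text
[ 0.58022409 -0.22472797  0.155     ] -40.68415888442306 0.056340856192380544
t0 [10.21428571 12.58928571] 56
t5 [nan nan] 0
16.05
the job is handed in; nothing more can be done<stdin>:4: RuntimeWarning: Mean of empty slice.
  ret = um.true_divide(
```

```bash
python3 - <<'E'
from h import *
A=load('t0')['color'];B=load('t5')['color']
print(A[215:235,96:116].max(2).min(),B[215:235,96:116].max(2).min())
for I in(A,B):
    for t in (60,75):
        m=I[215:235,96:116].max(2)<t; print(t,np.argwhere(m).mean(0) if m.any() else None,m.sum())
E
```

```text
40 47
60 [ 9.67676768 10.85858586] 99
75 [ 9.67123288 10.47260274] 146
60 [ 9.95833333 12.25      ] 72
75 [9.52307692 9.99230769] 130
```

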